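Pop open the push-to-open switch box and switch it on

ROBOT

A 6-joint arm with a two-finger parallel gripper is mounted at the origin on a cart in front of the work surface, level with it; the furniture and walls round the work are solid. World frame = base frame: x ahead of the robot, y to its left, z up, the work surface at z = 0. Lengths are in m, angles in rad, forces in N, time in s.
With the tool pointing down it reaches from about 0.25 to 0.775 m from the base axis. Payload 8.9 kg.
Tool frame: the origin (TCP) lies on the mounting face of the last link; the fingertips stand 173 mm ahead of it and the grasp point (between the pads) lies 155 mm ahead of it (robot.tcp_to_grasp is the distance from the TCP to the grasp point, in m); z points along the fingers, y is the line along which they close (so a half turn about z gives the same grasp; the last joint's range is limited). The gripper opens to 85 mm and grips with 20 to 120 N. Pads are 22 mm wide; open, the fingers measure 114 mm over their backs; the gripper's body (76 mm by 85 mm) begins 54 mm behind the grasp point. The pads swing forward as they close: fully open they stand 13 mm farther back than shut.
Start: joints at [1.098, 0.291, -0.153, 1.127, 0, 1.431], TCP at [0.172, 0.496, 0.405] pointing down, gripper open.
Joint ranges: [-2.52, 2.52], [-0.91, 1.74], [-1.3, 1.37], [-1.96, 2.02], [-1.52, 1.47], [-3.14, 3.14]. Speed limits (rad/s): [2.22, 2.22, 2.79, 3.14, 3.14, 3.14].

INTERFACE

Orientations are given as a unit quaternion [w, x, y, z].
In Python, from cell import robot gives the robot as it stands.
- The arm moves only by the tool jog_arm, never from a script. Its argument "steps" is a list of rows, each a list of 7 numbers: the turn, a rotation vector about the world's x, y, z in rad, then the shift along the world's x, y, z in cm, then the opening in per cent of the stroke, from 0 (shut) to 100 (fully open). In form: [[ax, ay, az, x, y, z, hand], ...]. A call has 1 to 8 rows; each row is the pose to reach, as a shift and turn from the pose commanded when the call began; what a row does not reach only later rows make up. A row lasts 1/12 s, in which the tool goes at most 41.7 mm and 7.16 degrees, less where a joint would pass 70% of its speed; a pose out of reach is approached as far as the arm can. A call with a gripper value outside its range is refused whole. The fingers move at their own pace and stop on an object; the grip force is fixed at half the most. Time passes only in rows, so rows that repeat a pose let the fingers close. It gives the time, the measured TCP pose, the force, the opening and the grip force at its end, in the units of the state.
- robot.sense(): the state, without advancing time (a new reading comes with each control period).
- robot.capture(name): name is "side" or "top"; returns the picture (384x512x3 uint8, blue, green, red); there is no depth.
- robot.get_calibration(name): a dict with "vfov" (degrees; the focal length in pixels is half the picture's height over the tangent of half this angle, whatever the lens; pixels are square), "cx", "cy" (the principal point, pixels), "k1" (the pictures are not rectified: a ray, as slopes to the right and down, at radius r is drawn at 1 + k1 r^2 times it, then the intrinsics apply), "R" (3x3) and "t" (3): a world point X has camera coordinates R X + t. Camera axes: x right, y down, z forward; pixel columns grow to the right and rows downward; lengths in m; the calibration is good to about 2 mm. A picture is of the moment at which its call begins. get_calibration takes no time and is no camera call.
- robot.sign_off(): hands the job in; it is judged then, once.
The state is a dict: "time_s": time; "qpos": joint angles; "qd": joint speeds; "joint_torque": joint torques, N m; "position": TCP position; "ee_rot": TCP orientation; "wrist_force": force on the tool from outside, world axes, zero at the start; "ft_torque": the same for the moment, N m; "opening": opening from 0.0 (shut) to 1.0 (fully open); "grasp_force": force on a finger pad.
Only numpy, scipy, OpenCV 4.12 (cv2) and the standard library are available. Lean on these libraries where they do the work, as an engineer would, in place of code of your own. Each camera call takes 0.05 s, during which the arm holds its last target. There are 200 camera calls.

TASK

Switch on the box with the yellow lid, touching only with the fingertips or the outside of the fingers, grasping nothing: press the shut lid down at its black dot and let go, so that its push-to-open catch lets it spring up ajar, then push the lid over backwards until it lies fully open, then press down the green-dotted end of the rocker switch inside until it has tipped fully over. Do not lift the box or shove it about, leave the box with the blue lid shut, and leave the tape measure, the glass jar and the pliers beside the boxes alone.

Things in the scene. Friction and masses are not known exactly. Their poses are not given: they have to be found in the camera images.
- yellow_box: loose grey steel switch box with a YELLOW lid, 1.8 kg, 124 (x) x 114 (y) x 75 mm high; origin at the centre of its underside, z up; its -x side is the front, +x the hinge side, +y its left. Walls 4 mm; inside, a panel 30 mm below the rim carries the rocker. The blue box is alike; the two may stand in each other's places
- yellow_box_lid (a joint): angle (rad) of the yellow lid: 0 shut and caught, flush with the rim; negative pressed in (stop at -0.07, 7 mm at the dot); 1.9 fully open, leaning back at its stop. Pressed beyond -0.045 (5 mm at the dot, about 3 N) the catch lets go; when the finger then rises, a spring arm lifts the lid to 0.8 in about half a second and holds it ajar. The catch does not re-engage
- yellow_box_press (a point): centre of the black dot (18 mm across) on top of the yellow lid, 12 mm from its free front edge, 100 mm from the hinge line. The lid is a plate 112 (from the hinge line forward 2 to 114) x 100 x 4 mm set inside the walls. Axes as the lid: -x from the hinge to the free edge, z out of the top face
- yellow_box_hinge (a point): middle of the yellow lid's hinge line, 56 mm behind the box's centre, 75 mm above its underside; it runs along the box's y. Above 0.8 rad the 90 g lid is free: short of 1.57 it drops back on the arm, beyond it falls back to 1.9 and stays. The arm, a 46 mm steel strip on the same hinge line, 40 mm right of its middle, stays up at 0.8 rad
- yellow_box_rocker (a joint): rocker switch in the yellow box (rad): 0 off (green-dotted end up), 0.4 on (green-dotted end fully down); stays where it is left, tipping takes about 2 N at the dot. Black, 26 (x) x 52 (y) mm, a shallow V pivoting about the box's x axis at its middle, which lies 15 mm in front of the box's centre and 4 mm left of it
- yellow_box_green (a point): green dot (12 mm across) on top of the left (+y) half of the rocker, 20 mm from its pivot, about 58 mm above the box's underside when off; it goes down about 8 mm
- blue_box: the other switch box, alike but with a BLUE lid; origin at the centre of its underside; to be left alone
- blue_box_lid (a joint): angle (rad) of the blue lid, 0 shut; same push-to-open catch; must stay shut
- tape_measure: yellow tape measure lying on the bench, 64x95x33 mm, origin under its centre; bystander
- screw_jar: clear glass jar with a white lid, 63 mm across, 99 mm tall, origin under its centre; bystander
- pliers: pliers with red grips lying to the right of the boxes (the nearer of two pairs on the bench), 59x174x14 mm, origin under their centre; bystander

How it is judged:
On the way, in this order (a step that is already met when the one before it is completed fails the run):
1. the shut yellow lid is pressed in, past its catch (value of joint yellow_box_lid below -0.04 rad and contact force between the fingers and yellow_box above 0.5 N), for 0.02 s.
2. the yellow lid has sprung up ajar (0.6 to 1.1 rad) (value of joint yellow_box_lid between 0.6 and 1.1 rad), for 0.2 s.
3. the yellow lid is fully open (beyond 1.75 rad) (value of joint yellow_box_lid above 1.75 rad), for 0.2 s.
4. the rocker is on (beyond 0.3 of 0.4 rad) (value of joint yellow_box_rocker above 0.3 rad), for 0.2 s.
At the end, for the whole second after the job is handed in: The yellow lid lies back fully open (beyond 1.75 of 1.9 rad), the rocker is on (beyond 0.3 of 0.4 rad), the yellow box stands flat and at rest within 50 mm of where it stood, the blue lid is shut, and the blue box, tape measure, jar and pliers are within 30 mm of where they were (value of joint yellow_box_lid above 1.75 rad and value of joint yellow_box_rocker above 0.3 rad and value of joint blue_box_lid below 0.03 rad and distance of yellow_box from where it was at the start of the episode below 0.05 m and angle between yellow_box's own z axis and vertical below 0.05 rad and distance of each of blue_box, tape_measure, screw_jar, pliers from where it was at the start of the episode below 0.03 m and linear speed of yellow_box below 0.01 m/s); the robot touches nothing.
It fails at once if the yellow box is lifted (12 mm), tipped (0.15 rad) or shoved more than 60 mm (height (world z) of yellow_box above 0.012 m or angle between yellow_box's own z axis and vertical above 0.15 rad or distance of yellow_box from where it was at the start of the episode above 0.06 m).
It fails at once if the blue lid pops open, or the blue box is moved more than 40 mm (value of joint blue_box_lid above 0.1 rad or distance of blue_box from where it was at the start of the episode above 0.04 m).
It fails at once if the tape measure, jar or pliers are lifted (15 mm) or moved more than 40 mm (height (world z) of any of tape_measure, screw_jar, pliers above 0.015 m or distance of any of tape_measure, screw_jar, pliers from where it was at the start of the episode above 0.04 m).
It also fails if it takes over 40 s, if anything falls off the work surface, if the arm or the gripper's body presses on something with over 40 N, if the wrist force passes 120 N, or if a joint passes its speed limit or range.

## Working session

There is one attempt and no reset: what is moved stays moved. The work goes in short steps, Python scripts to look and compute and a tool call to move; the robot and the scene stay as the last step left them, time stands still between calls to the robot, and variables do not carry over. Pictures are saved under pics/ and viewed, at most 10 in all, crops included, and the job is handed in when it is done.

Besides the shell and the picture viewer there is one more tool, called after "Call:" as name(argument=value, ...), one argument or row to a line, values as JSON. jog_arm: Moves the arm, as the interface text tells. Its arguments: {"type":"object","properties":{"steps":{"type":"array"}},"required":["steps"]}

```bash
mkdir -p pics; cat > h.py <<'E'
import numpy as np,cv2
from cell import robot
def ray(n,u,v):
    c=robot.get_calibration(n);f=192/np.tan(np.radians(c["vfov"])/2)
    d=np.array([(u-c["cx"])/f,(v-c["cy"])/f]);s=d.copy()
    for _ in range(20): s=d/(1+c["k1"]*(s@s))
    R=np.array(c["R"]);t=np.array(c["t"])
    return -R.T@t, R.T@np.array([s[0],s[1],1])
def plane(n,u,v,z):
    o,d=ray(n,u,v);return o+d*(z-o[2])/d[2]
def proj(n,X):
    c=robot.get_calibration(n);f=192/np.tan(np.radians(c["vfov"])/2)
    p=np.array(c["R"])@X+np.array(c["t"]);s=p[:2]/p[2];s=s*(1+c["k1"]*(s@s))
    return s*f+[c["cx"],c["cy"]]
E
python3 - <<'E'
from h import *
a=robot.capture("top");b=robot.capture("side")
cv2.imwrite("pics/top0.png",a);cv2.imwrite("pics/side0.png",b)
s=robot.sense();print(s)
for n in("top","side"):
  c=robot.get_calibration(n);print(n,-np.array(c["R"]).T@c["t"],c["vfov"],c["k1"])
E
```

```text
{'time_s': 0.1, 'qpos': array([ 1.09765955e+00,  2.91195872e-01, -1.54054029e-01,  1.12667243e+00,
       -1.85899510e-05,  1.43152732e+00]), 'qd': array([ 0.00142041,  0.0001011 ,  0.00392733, -0.00017883,  0.00102708,
       -0.00038374]), 'joint_torque': array([ 1.56070917e-03, -5.37974310e+01,  3.31920934e+01,  9.22616688e-03,
       -2.14440965e-04,  5.61545306e-06]), 'position': array([0.17193923, 0.49584667, 0.40420301]), 'ee_rot': array([-1.60848186e-04,  1.66159610e-01,  9.86098711e-01, -5.39613642e-04]), 'wrist_force': array([0.93019963, 0.92954744, 0.11351411]), 'ft_torque': array([-0.02639817,  0.03880369,  0.0273853 ]), 'grasp_force': 0.0, 'opening': 0.9998288480162452}
top [ 0.33726041 -0.28033562  1.02148729] 54.196662618692734 -0.04005987553632563
side [0.55928183 0.49783253 0.60847613] 54.05022059123534 -0.10352877656057666
```

View pics/top0.png

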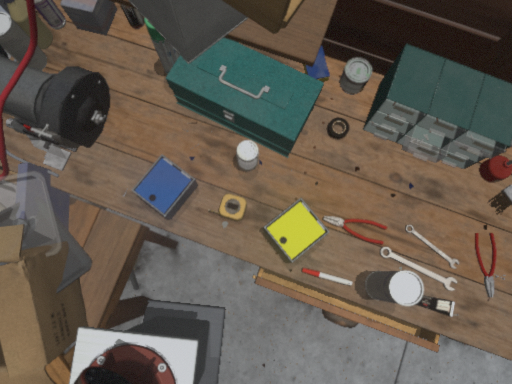

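View pics/side0.png

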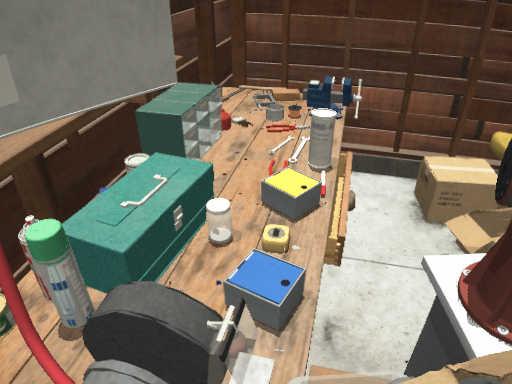

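The top view shows the yellow lid at about (295,230) with its dot at (283,240), the blue box at (165,187), the tape at (232,207), the jar at (247,155) and the pliers at (355,228). The side view shows the yellow lid at about (292,183) and its dot at (304,180).

```bash
python3 - <<'E'
from h import *
for n,roi in(("top",(255,190,335,270)),("side",(255,160,330,225))):
    im=cv2.imread(f"pics/{n}0.png");x0,y0,x1,y1=roi
    h=cv2.cvtColor(im,cv2.COLOR_BGR2HSV)
    m=cv2.inRange(h,(22,150,90),(36,255,255));k=np.zeros_like(m);k[y0:y1,x0:x1]=m[y0:y1,x0:x1]
    c=max(cv2.findContours(k,cv2.RETR_EXTERNAL,cv2.CHAIN_APPROX_NONE)[0],key=cv2.contourArea)
    hull=cv2.convexHull(c)
    P=np.array([plane(n,*p[0],.075)[:2] for p in hull],np.float32)
    r=cv2.minAreaRect(P);print(n,r,"\n",cv2.boxPoints(r))
    full=np.zeros_like(m);cv2.fillConvexPoly(full,hull,255);full=cv2.erode(full,np.ones((3,3)))
    d=cv2.inRange(cv2.cvtColor(im,cv2.COLOR_BGR2GRAY),0,90)&full
    nn,_,st,ce=cv2.connectedComponentsWithStats(d)
    for i in range(1,nn):
        if st[i,4]>8: print("dot",st[i,4],ce[i],plane(n,*ce[i],.075))
for nme,u,v,z in(("blue",165,185,.075),("tape",232,207,.033),("jar",247,150,.099),("pl",355,230,.01),("pl2",325,218,.01),("pen",325,275,.01)): print(nme,plane("top",u,v,z))
E
```

```text
top ((0.45430484414100647, -0.3836616277694702), (0.10026948153972626, 0.11093110591173172), 43.86265563964844) 
 [[ 0.3797237  -0.3784108 ]
 [ 0.4565914  -0.4583924 ]
 [ 0.52888596 -0.38891247]
 [ 0.4520183  -0.30893084]]
dot 23 [282.7826087  239.91304348] [ 0.42435479 -0.35265022  0.075     ]
side ((0.42377331852912903, -0.35346201062202454), (0.020207604393363, 0.018798096105456352), 88.97654724121094) 
 [[ 0.4141953  -0.36339632]
 [ 0.43299037 -0.36373207]
 [ 0.43335134 -0.3435277 ]
 [ 0.41455626 -0.34319195]]
dot 10 [303.5 186.8] [ 0.42365831 -0.35438677  0.075     ]
blue [ 0.53596146 -0.03710564  0.075     ]
tape [ 0.50244366 -0.21363986  0.033     ]
jar [ 0.64317141 -0.24049111  0.099     ]
pl [ 0.47585676 -0.55047444  0.01      ]
pl2 [ 0.50075098 -0.46729924  0.01      ]
pen [ 0.34872062 -0.47650672  0.01      ]
```

Call:
jog_arm(
  steps=[
    [0,0,-0.471,15,-36,0,0],
    [0,0,-0.471,15,-36,0,0],
    [0,0,-0.471,15,-36,0,0],
    [0,0,-0.471,15,-36,0,0],
    [0,0,-0.471,15,-36,0,0],
    [0,0,-0.471,15,-36,0,0],
    [0,0,-0.471,15,-36,0,0],
    [0,0,-0.471,15,-36,0,0],
  ],
)

```text
time_s: 0.77
position: [0.3001, 0.1865, 0.4047]
ee_rot: [0.0, 0.391, 0.92, 0.0]
wrist_force: [2.4, 0.0, 0.5]
opening: -0.001
grasp_force: 0.0
```

Call:
jog_arm(
  steps=[
    [0,0,0,12.6,-54,0,0],
    [0,0,0,12.6,-54,0,0],
    [0,0,0,12.6,-54,0,0],
    [0,0,0,12.6,-54,0,0],
    [0,0,0,12.6,-54,0,0],
    [0,0,0,12.6,-54,0,0],
    [0,0,0,12.6,-54,0,0],
    [0,0,0,12.6,-54,0,0],
  ],
)

```text
time_s: 1.43
position: [0.3756, -0.1385, 0.4046]
ee_rot: [0.0, 0.392, 0.92, 0.0]
wrist_force: [1.5, 0.3, -0.0]
opening: 0.005
grasp_force: 0.0
```

Call:
jog_arm(
  steps=[
    [0,0,0,5.1,-21.6,0,0],
    [0,0,0,5.1,-21.6,0,0],
    [0,0,0,5.1,-21.6,0,0],
    [0,0,0,5.1,-21.6,0,0],
    [0,0,0,5.1,-21.6,0,0],
    [0,0,0,5.1,-21.6,-10,0],
    [0,0,0,5.1,-21.6,-10,0],
    [0,0,0,5.1,-21.6,-10,0],
  ],
)

```text
time_s: 2.1
position: [0.4258, -0.3525, 0.2998]
ee_rot: [-0.002, 0.392, 0.92, 0.001]
wrist_force: [-0.3, 0.1, -0.3]
opening: 0.003
grasp_force: 0.0
```

```bash
python3 - <<'E'
from h import *
s=robot.sense();print(s["position"],s["wrist_force"])
a=robot.capture("side");p=s["position"]
print(proj("side",p-[0,0,.173]),proj("side",np.array([.4252,-.3534,.075])))
cr=cv2.resize(a[110:230,230:350],(600,600));
b=robot.capture("top");print(proj("top",p-[0,0,.173]),proj("top",np.array([.4252,-.3534,.075])))
cr2=cv2.resize(b[190:270,250:330],(200,200));cr=np.hstack([cr,np.vstack([cr2,np.zeros((400,200,3),np.uint8)])])
cv2.imwrite("pics/hover.png",cr)
E
```

```text
[ 0.42579851 -0.35248124  0.29979927] [-0.27788287  0.11868127 -0.32168158]
[304.03796744 170.3025451 ] [302.97055402 187.00068574]
[284.57987981 237.46629981] [283.10678796 239.60696039]
```

View pics/hover.png

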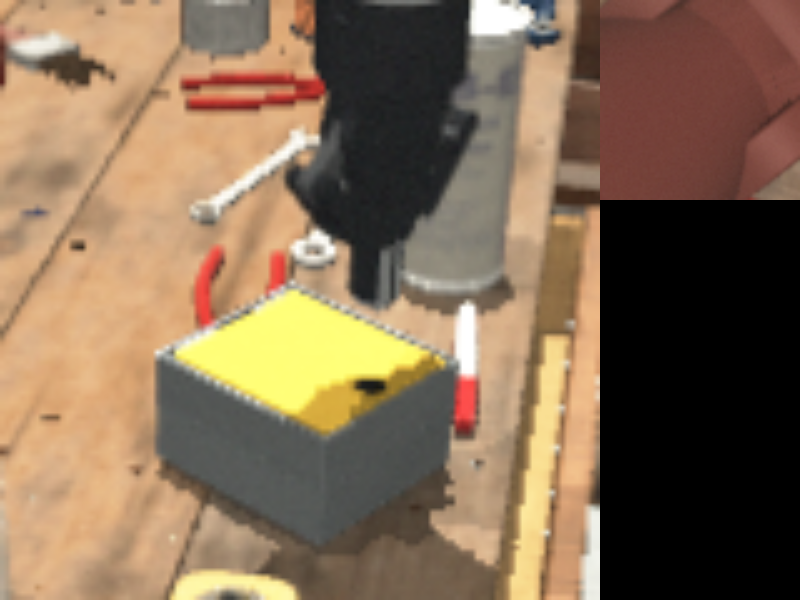

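The crop shows the closed fingertip at (305,171), directly above the dot at (304,187), matching the projection. I'll descend and press.

Call:
jog_arm(
  steps=[
    [0,0,0,0,0,-3.5,0],
    [0,0,0,0,0,-4.6,0],
    [0,0,0,0,0,-4.9,0],
    [0,0,0,0,0,-5.1,0],
    [0,0,0,0,0,-5.3,0],
    [0,0,0,0,0,-5.4,0],
    [0,0,0,0,0,-5.5,0],
    [0,0,0,0,0,-5.5,0],
  ],
)

```text
time_s: 2.87
position: [0.4272, -0.3524, 0.2504]
ee_rot: [0.001, 0.392, 0.92, -0.0]
wrist_force: [0.5, 0.3, -0.0]
opening: 0.001
grasp_force: 0.0
```

Call:
jog_arm(
  steps=[
    [0,0,0,0,0,-0.2,0],
    [0,0,0,0,0,-0.4,0],
    [0,0,0,0,0,-0.5,0],
    [0,0,0,0,0,-0.6,0],
    [0,0,0,0,0,-0.7,0],
    [0,0,0,0,0,-0.7,0],
  ],
)

```text
time_s: 3.37
position: [0.4272, -0.3525, 0.2428]
ee_rot: [0.0, 0.392, 0.92, -0.0]
wrist_force: [1.0, -1.5, 3.1]
opening: 0.003
grasp_force: 1.4
```

Call:
jog_arm(
  steps=[
    [0,0,0,0,0,-0.1,0],
    [0,0,0,0,0,-0.17,0],
    [0,0,0,0,0,-0.17,0],
  ],
)

```text
time_s: 3.62
position: [0.4272, -0.3525, 0.2417]
ee_rot: [0.001, 0.392, 0.92, -0.0]
wrist_force: [0.5, -0.3, 11.7]
opening: -0.001
grasp_force: 5.3
```

Call:
jog_arm(
  steps=[
    [0,0,0,0,0,4,0],
    [0,0,0,-0.6,0.6,8,0],
    [0,0,0,-2.5,2.6,11,0],
    [0,0,0,-2.5,2.6,11,0],
    [0,0,0,-2.5,2.6,11,0],
    [0,0,0,-2.5,2.6,11,0],
    [0,0,0,-2.5,2.6,11,0],
    [0,0,0,-2.5,2.6,11,0],
  ],
)

```text
time_s: 4.28
position: [0.4019, -0.3263, 0.3495]
ee_rot: [-0.001, 0.392, 0.92, 0.001]
wrist_force: [-0.1, 0.0, -0.9]
opening: 0.001
grasp_force: 0.0
```

```bash
python3 - <<'E'
from h import *
s=robot.sense();print(s["position"],s["wrist_force"])
a=robot.capture("side")
c,ex=np.array([.4557,-.3851]),np.array([.693,-.721])
for th in(0,.8): print(th,[proj("side",np.r_[c+ex*(.056-.114*np.cos(th))+y*np.array([.721,.693]),.075+.114*np.sin(th)]) for y in(-.05,.05)])
cv2.imwrite("pics/ajar.png",cv2.resize(a[110:230,230:350],(600,600)))
E
```

```text
[ 0.40189254 -0.32628126  0.34953735] [-0.0732282   0.01786363 -0.9219815 ]
0 [array([318.543808  , 182.09186659]), array([294.81424647, 196.31305826])]
0.8 [array([310.81009013, 151.19552297]), array([285.99721884, 163.76946278])]
```

View pics/ajar.png

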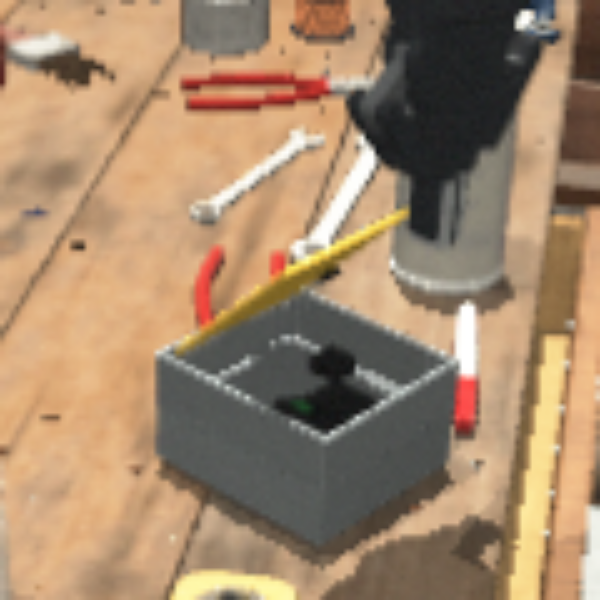

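The view shows the lid ajar at about 0.8 rad, with its far corner at (312,152) as predicted. The finger is in front of its free edge, so I'll lower it and push backwards.

Call:
jog_arm(
  steps=[
    [0,0,0,0,0,-2,0],
    [0,0,0,0,0,-3.9,0],
    [0,0,0,0,0,-3.9,0],
    [0,0,0,1.4,-1.45,-3.9,0],
    [0,0,0,2.8,-2.9,-3.9,0],
    [0,0,0,3.8,-3.95,-3.9,0],
    [0,0,0,4.8,-5,-3.9,0],
    [0,0,0,5.5,-5.7,-3.9,0],
  ],
)

```text
time_s: 5.0
position: [0.4576, -0.384, 0.313]
ee_rot: [-0.0, 0.392, 0.92, 0.0]
wrist_force: [-6.8, 6.2, 20.4]
opening: -0.0
grasp_force: 0.1
```

The upward reaction means the lid's edge is catching under the knuckle, so I'll back off slightly, raise the finger and continue.

Call:
jog_arm(
  steps=[
    [0,0,0,-0.6,0.6,0.5,0],
    [0,0,0,-0.6,0.6,2.0,0],
    [0,0,0,-0.6,0.6,2.2,0],
    [0,0,0,-0.6,0.6,2.2,0],
  ],
)

```text
time_s: 5.33
position: [0.4512, -0.3775, 0.335]
ee_rot: [0.001, 0.392, 0.92, -0.0]
wrist_force: [-0.8, 0.3, -0.1]
opening: 0.003
grasp_force: 0.2
```

```bash
python3 - <<'E'
from h import *
s=robot.sense();print(s["position"],s["wrist_force"])
a=robot.capture("side")
cv2.imwrite("pics/mid.png",cv2.resize(a[110:230,230:350],(600,600)))
E
```

```text
[ 0.45116443 -0.37748052  0.33498771] [-0.81266028  0.34365541 -0.10964865]
```

View pics/mid.png

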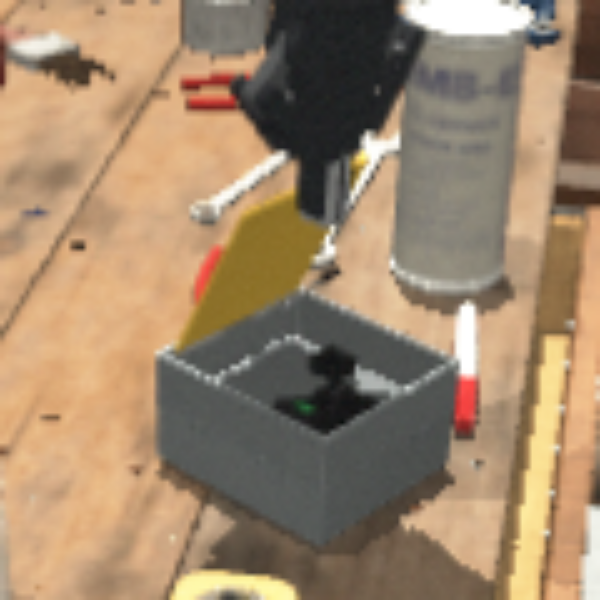

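The picture shows the lid's edge resting on the finger near (293,150), with the box unmoved. I'll push on.

Call:
jog_arm(
  steps=[
    [0,0,0,0.7,-0.7,0,0],
    [0,0,0,1.4,-1.4,0,0],
    [0,0,0,2.1,-2.2,0,0],
    [0,0,0,2.8,-2.9,0,0],
    [0,0,0,3.5,-3.6,0,0],
    [0,0,0,4.2,-4.4,0,0],
    [0,0,0,4.9,-5.1,0,0],
    [0,0,0,4.9,-5.1,0,0],
  ],
)

```text
time_s: 6.05
position: [0.5006, -0.4291, 0.333]
ee_rot: [-0.0, 0.392, 0.92, 0.0]
wrist_force: [-0.3, 0.0, 0.7]
opening: -0.002
grasp_force: 0.0
```

Call:
jog_arm(
  steps=[
    [0,0,0,-2.5,2.6,1,0],
    [0,0,0,-5,5.2,1,0],
    [0,0,0,-5,5.2,1,0],
    [0,0,0,-3.8,7.1,1,0],
    [0,0,0,-3.8,7.1,0,0],
    [0,0,0,-3.8,7.1,0,0],
  ],
)

```text
time_s: 6.55
position: [0.4616, -0.3561, 0.3325]
ee_rot: [-0.001, 0.391, 0.92, 0.0]
wrist_force: [0.3, 0.8, 0.2]
opening: -0.002
grasp_force: 0.0
```

```bash
python3 - <<'E'
from h import *
s=robot.sense();print(s["position"],s["wrist_force"])
a=robot.capture("side")
h=cv2.cvtColor(a,cv2.COLOR_BGR2HSV)[160:210,260:325]
m=cv2.inRange(h,(45,100,40),(80,255,255))
n,_,st,ce=cv2.connectedComponentsWithStats(m)
for i in range(1,n):
  q=ce[i]+[260,160];print(st[i,4],q,plane("side",*q,.058))
print(proj("side",np.array([.4626,-.3577,.058])),proj("side",s["position"]-[0,0,.173]))
cv2.imwrite("pics/open.png",cv2.resize(a[110:230,230:350],(600,600)))
E
```

```text
[ 0.46162695 -0.35608732  0.3324865 ] [0.30728326 0.81882309 0.19658668]
10 [290.5 191. ] [ 0.45726569 -0.36070129  0.058     ]
[288.63469703 191.61716205] [290.74876566 158.5914594 ]
```

View pics/open.png

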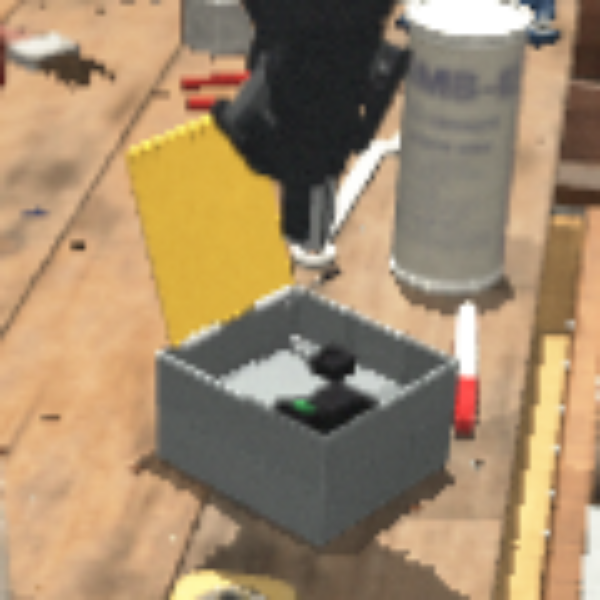

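The lid lies fully open, and the green dot is at (290,191), below the finger. I'll descend onto it.

Call:
jog_arm(
  steps=[
    [0,0,0,0,0,-4,0],
    [0,0,0,0,0,-7.5,0],
    [0,0,0,0,0,-8.8,0],
    [0,0,0,0,0,-9.5,0],
    [0,0,0,0,0,-9.9,0],
    [0,0,0,0,0,-10.1,0],
    [0,0,0,0,0,-10.3,0],
    [0,0,0,0,0,-10.3,0],
  ],
)

```text
time_s: 7.27
position: [0.4623, -0.3577, 0.2319]
ee_rot: [0.001, 0.392, 0.92, -0.0]
wrist_force: [-0.3, -0.1, 0.4]
opening: -0.003
grasp_force: 0.0
```

Call:
jog_arm(
  steps=[
    [0,0,0,0,0,-0.2,0],
    [0,0,0,0,0,-0.4,0],
    [0,0,0,0,0,-0.6,0],
    [0,0,0,0,0,-0.7,0],
    [0,0,0,0,0,-0.8,0],
    [0,0,0,0,0,-0.8,0],
  ],
)

```text
time_s: 7.77
position: [0.4622, -0.3575, 0.2243]
ee_rot: [0.001, 0.392, 0.92, -0.0]
wrist_force: [-1.6, 2.6, 13.2]
opening: 0.002
grasp_force: 6.7
```

Call:
jog_arm(
  steps=[
    [0,0,0,0,0,-0.1,0],
    [0,0,0,0,0,-0.15,0],
    [0,0,0,0,0,-0.15,0],
    [0,0,0,0,0,-0.15,0],
  ],
)

```text
time_s: 8.1
position: [0.4622, -0.3574, 0.224]
ee_rot: [0.001, 0.392, 0.92, -0.001]
wrist_force: [-4.8, 5.6, 28.4]
opening: 0.001
grasp_force: 14.0
```

Hard stop reached. I'll rise and check.

Call:
jog_arm(
  steps=[
    [0,0,0,0,0,3,0],
    [0,0,0,0,0,7,0],
    [0,0,0,0,0,11,0],
    [0,0,0,-3,4,14,0],
    [0,0,0,-6,7,16,0],
    [0,0,0,-6,7,16,0],
    [0,0,0,-6,7,16,0],
  ],
)

```text
time_s: 8.68
position: [0.4001, -0.2849, 0.3838]
ee_rot: [0.001, 0.391, 0.92, -0.0]
wrist_force: [1.1, -0.5, -0.3]
opening: 0.001
grasp_force: 0.0
```

```bash
python3 - <<'E'
from h import *
s=robot.sense();print(s["position"],s["wrist_force"])
a=robot.capture("side");b=robot.capture("top")
cv2.imwrite("pics/end.png",np.hstack([cv2.resize(a[110:230,230:350],(400,400)),cv2.resize(b[190:270,250:330],(400,400))]))
E
```

```text
[ 0.40008775 -0.28494896  0.38384328] [ 1.12658456 -0.54394811 -0.26395359]
```

View pics/end.png

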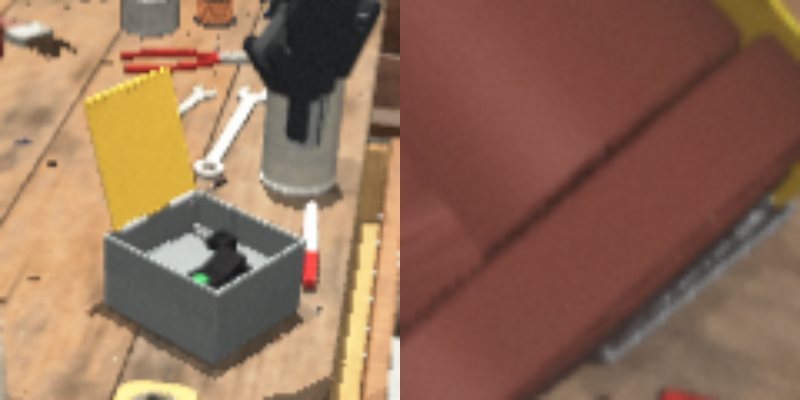

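The rocker has tipped: its green end is down at crop (200,280) and the other end is up. The lid is open, the box hasn't moved, and the finger is clear.

```bash
python3 -c "
from h import *
print(robot.sign_off())"
```

```text
the job is handed in; nothing more can be done
None
```

I handed the job in: the yellow box's lid is fully open and its rocker is tipped on. In the last side view the box stood where it started, and I never brought the arm down near the blue box, tape measure, jar or pliers.

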